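Snap the hallway emergency torch into its clip

TASK

Lift the yellow emergency torch out of its clear acrylic box by the black tail, lay it flat on the blue felt pad and let go. Then take it round its yellow middle and press it straight down into the white spring clip, red head at the red end, until both pairs of steel jaws snap over it and it is fully home; ease off once it has clicked rather than forcing it, let go, and leave the other things on the shelf where they are.

Things in the scene. Friction and masses are not known exactly. Their poses are not given: they have to be found in the camera images.
- torch: Emergency torch, 190 mm long, 0.13 to 0.21 kg. Origin on its long axis at mid length, x towards the head. Black square tail block 36 x 36 mm, x = -95 to -45; round yellow body 26 mm diameter, x = -45 to 59; red square head block 36 x 36 mm, x = 59 to 95. The blocks stop it rolling: lying flat its axis is 18 mm above the surface. Starts level in the torch box.
- torch_head (a point): Centre of the torch's head end, at the glass lens (x = 95 mm on its axis).
- torch_tail (a point): Centre of the torch's black tail end (x = -95 mm on its axis).
- torch_middle (a point): Middle of the round yellow body, on its axis (x = 7 mm): the place to hold it for the clip.
- torch_box: Fixed narrow clear acrylic box, open at its top and -x end. Origin on the shelf, x along it: x = -38 to 104 mm, 50 mm wide, walls up to z = 46. The torch starts with its origin 30 mm above this one, x axes alike. Walls leave 3 mm beside its body and head: only the tail, 57 mm out of the open end, can be gripped. Lift straight up 45 mm or more to clear.
- pad: Fixed blue felt pad, 240 (x) x 140 (y) x 3 mm; origin under its centre, on the shelf.
- pad_top (a point): Centre of the pad's upper face, 3 mm above the shelf.
- clip: Fixed spring clip holder, 210 (x) x 66 (y) mm; base plate 8 mm thick; origin under its centre on the shelf, x towards the red (head) end. Two pairs of sprung steel jaws at x = -33 and 47 mm, each 12 mm long, tops at z = 48, close on the torch's round body from both sides; the 68 mm between the pairs is free for fingers down to the base plate.
- clip_seat (a point): Where the torch's origin lies when seated: 34 mm above the clip's origin, axes alike. Pressed straight down, the torch meets the jaw lips with its axis about 20 mm above this; the push rises to 10 to 16 N, then fades to nothing when the axis is about 9 mm above this, and from there the jaws pull it down on to its rests, and hold it.
- clip_head (a point): Where the torch's head end lies when seated (x = 95, z = 34 mm in the clip's frame), inside a red pocket: side walls 46 mm apart inside, end wall 4 mm beyond the torch, tops at z = 50. No room for fingers; the longer tail block does not fit here.
- clip_tail (a point): Where the torch's tail end lies when seated (x = -95, z = 34 mm in the clip's frame), inside a grey pocket like the red one.
- evil_eye: Bystander: green glass evil-eye disc, 76 mm diameter, 8 mm thick, lying flat; origin under its centre.
- key_dish: Bystander: white ceramic key dish, 104 mm diameter, 30 mm high; origin under its centre.
- polish_tin: Bystander: round shoe polish tin with red lid, 70 mm diameter, 24 mm high; origin under its centre.
- shoe_brush: Bystander: shoe brush, 46 x 140 (y) x 40 mm; origin under its centre.
- shoehorn: Bystander: steel shoehorn, 212 mm long in x, 46 mm wide, 10 mm high, lying flat; origin under it.
- cologne: Bystander: amber cologne bottle, 52 mm diameter, 150 mm high, upright; origin under its centre.
There are look-alikes about, which are no part of the job. What is shaped like the torch but turquoise is not meant. What is shaped like the clip but pink is not meant.

How it is judged (in metres and radians):
On the way:
1. the torch lies flat on the felt pad, let go (x of torch in the frame of pad_top between -0.07 and 0.07 m and y of torch in the frame of pad_top between -0.06 and 0.06 m and z of each of torch_head, torch_tail in the frame of pad_top below 0.024 m and linear speed of torch below 0.02 m/s and contact force between torch and the fingers below 0.1 N), for 0.2 s.
At the end, for the whole second after the job is handed in: The torch is snapped into the clip, head at the red end: its head and tail ends each within 10 mm sideways and 4 mm in height of their seated places, at rest and let go; no bystander moved more than 30 mm (horizontal distance between torch_head and clip_head below 0.01 m and horizontal distance between torch_tail and clip_tail below 0.01 m and z of torch_head in the frame of clip_head between -0.004 and 0.004 m and z of torch_tail in the frame of clip_tail between -0.004 and 0.004 m and linear speed of torch below 0.02 m/s and angular speed of torch below 0.2 rad/s and contact force between torch and the fingers below 0.1 N and distance of each of evil_eye, key_dish, polish_tin, shoe_brush, shoehorn, cologne from where it was at the start of the episode below 0.03 m); the robot touches nothing.
It fails at once if the torch is forced: all contact between torch and clip, the jaws' squeeze (up to 40 N) included, exceeds 100 N (contact force between torch and clip above 100 N).
It fails at once if a bystander is shoved more than 40 mm (distance of any of evil_eye, key_dish, polish_tin, shoe_brush, shoehorn, cologne from where it was at the start of the episode above 0.04 m).
It fails at once if the cologne bottle is tipped over (angle between cologne's own z axis and vertical above 0.5 rad).
It also fails if it takes over 64 s, if anything falls off the work surface, if the arm or the gripper's body presses on something with over 40 N, if the wrist force passes 120 N, or if a joint passes its speed limit or range.

ROBOT

A 6-joint arm with a two-finger parallel gripper is mounted at the origin on the work surface. World frame = base frame: x ahead of the robot, y to its left, z up, the work surface at z = 0. Lengths are in mm, angles in rad, forces in N, time in s.
With the tool pointing down it reaches from about 300 to 775 mm from the base axis. Payload 14.6 kg.
Tool frame: the origin (TCP) lies on the front face of the gripper's body, between the roots of the fingers; the fingertips stand 97 mm ahead of it and the grasp point (between the pads) lies 78 mm ahead of it; z points along the fingers, y is the line along which they close (so a half turn about z gives the same grasp; the last joint's range is limited). The gripper opens to 94 mm and grips with 3 to 60 N. Pads are 16 mm wide; open, the fingers measure 119 mm over their backs; the gripper's body (75 mm by 177 mm) begins 78 mm behind the grasp point.
Start: joints at [-1.274, 0.3, 1.521, -0, 1.321, -0.067], TCP at [195.698, -513.996, 302.646] pointing down, gripper open.
Joint ranges: [-3.03, 3.03], [-0.79, 2.21], [0.23, 2.52], [-1.04, 4.18], [0, 3.07], [-2.55, 2.55]. Speed limits (rad/s): [2.22, 2.22, 2.57, 3.14, 3.14, 3.14].

INTERFACE

Orientations are given as [roll, pitch, yaw] about the fixed x, y, z axes, in that order (R = Rz(yaw) Ry(pitch) Rx(roll)).
In Python, from cell import * gives the robot as it stands.
- The arm moves only by the tool carry_out, never from a script. Its arguments are lists of equal length, an entry for each row: "slide": the shift along the world's x, y, z scaled (see below), a list of three; "dr": the turn, a rotation vector about the world's x, y, z scaled (see below), a list of three; "gripper": the opening in per cent of the stroke, from 0 (shut) to 100 (fully open). A call has 1 to 10 rows; each row is the pose to reach, as a shift and turn from the pose commanded when the call began, turning the shorter way round; what a row does not reach only later rows make up. The controller multiplies each number of a shift by 0.25 m and each number of a turn by 360 degrees. A row lasts 1/12 s, in which the tool goes at most 41.7 mm and 7.16 degrees, less where a joint would pass 70% of its speed; a pose out of reach is approached as far as the arm can. A call with a number of a shift or a turn outside -1 to 1 is refused whole. A call with a gripper value outside its range is refused whole. The fingers move at their own pace and stop on an object; "newtons" is the grip in N (left out, the last holds). Time passes only in rows, so rows that repeat a pose let the fingers close. It gives the time, the measured TCP pose, the force, the opening and the grip force at its end, in the units of the state.
- read_state(): the state, without advancing time (a new reading comes with each control period).
- camera(name): name is "side" or "top" or "wrist"; returns the picture (480x640x3 uint8, red, green, blue); there is no depth.
- camera_model(name): a dict with "vfov" (degrees; the focal length in pixels is half the picture's height over the tangent of half this angle, whatever the lens; pixels are square), "cx", "cy" (the principal point, pixels), "R" (3x3) and "t" (3): a world point X has camera coordinates R X + t. Camera axes: x right, y down, z forward; pixel columns grow to the right and rows downward; lengths in mm; the calibration is good to about 2 mm. The wrist camera is an equidistant fisheye: a pixel r from the principal point sees the ray r / f radians off the axis. A picture is of the moment at which its call begins: read the wrist's pose just before it. camera_model takes no time and is no camera call; for the wrist camera it gives the pose at the moment of the call.
- sign_off(): hands the job in; it is judged then, once.
The state is a dict: "clock": time; "joints": joint angles; "qd": joint speeds; "effort": joint torques, N m; "eef_pos": TCP position; "eef_rot": TCP orientation; "wrist_force": force on the tool from outside, world axes, zero at the start; "moment": the same for the moment, N m; "finger_gap": finger opening in mm; "finger_force": force on a finger pad.
Only numpy, scipy, OpenCV 4.12 (cv2) and the standard library are available. Lean on these libraries where they do the work, as an engineer would, in place of code of your own. Each camera call takes 0.05 s, during which the arm holds its last target. There are 200 camera calls.

## Working session

There is one attempt and no reset: what is moved stays moved. The work goes in short steps, Python scripts to look and compute and a tool call to move; the robot and the scene stay as the last step left them, time stands still between calls to the robot, and variables do not carry over. Pictures are saved under pics/ and viewed, at most 10 in all, crops included, and the job is handed in when it is done.

Besides the shell and the picture viewer there is one more tool, called after "Emit:" as a command line: name --argument value ..., lists and objects as JSON in quotes. carry_out: Moves the arm, as the interface text tells. Its arguments: {"type":"object","properties":{"slide":{"type":"array","items":{"type":"array","items":{"type":"number","minimum":-1,"maximum":1}}},"dr":{"type":"array","items":{"type":"array","items":{"type":"number","minimum":-1,"maximum":1}}},"gripper":{"type":"array","items":{"type":"number"}},"newtons":{"type":"number"}},"required":["slide","dr","gripper"]}

```bash
mkdir -p pics
cat > h.py <<'E'
from cell import *
import numpy as np, cv2
def save(n,f):
    im=camera(n); cv2.imwrite(f'pics/{f}.png',im[:,:,::-1]); np.save(f'pics/{f}.npy',im); return im
def ray(n,uv,m=None):
    m=m or camera_model(n); R=np.array(m['R']);t=np.array(m['t']);f=240/np.tan(np.radians(m['vfov']/2))
    d=np.array([(uv[0]-m['cx'])/f,(uv[1]-m['cy'])/f]);
    if n=='wrist':
        r=np.linalg.norm(d); v=np.r_[d/max(r,1e-9)*np.sin(r),np.cos(r)]
    else: v=np.r_[d,1]
    return -R.T@t, R.T@v
def onz(n,uv,z,m=None):
    o,d=ray(n,uv,m); return o+d*(z-o[2])/d[2]
def proj(n,X,m=None):
    m=m or camera_model(n); c=np.array(m['R'])@X+np.array(m['t']);f=240/np.tan(np.radians(m['vfov']/2))
    if n=='wrist':
        th=np.arctan2(np.hypot(c[0],c[1]),c[2]); u=c[:2]/np.hypot(c[0],c[1])*th
    else: u=c[:2]/c[2]
    return u*f+[m['cx'],m['cy']]
E
python3 - <<'E'
from h import *
print(read_state())
for n in('top','side'):
    save(n,n+'0'); m=camera_model(n); print(n,m['vfov'],ray(n,(m['cx'],m['cy'])))
E
```

```text
{'clock': 0.0, 'joints': array([-1.27358732e+00,  3.00495044e-01,  1.52161097e+00, -1.76088227e-05,
        1.32071826e+00, -6.65946460e-02]), 'qd': array([ 8.47391713e-04, -1.87627843e-03, -6.07239938e-04, -6.58849954e-05,
       -1.01016389e-04, -1.99708148e-04]), 'effort': array([-2.12355910e-03, -5.31805193e+01, -3.52731550e+01,  7.07652443e-02,
        2.43665732e-02, -8.76095442e-05]), 'eef_pos': array([ 195.65707448, -513.84855675,  302.06048741]), 'eef_rot': array([-3.14036262e+00, -6.49411501e-05,  3.63807985e-01]), 'wrist_force': array([ 0.05791184, -0.66440451,  0.91120797]), 'moment': array([-0.00167749, -0.00761739,  0.07218996]), 'finger_force': 0.0, 'finger_gap': 93.71036065717166}
top 44.333481713915226 (array([ 379.9409401 ,  -93.922631  , 1457.25141309]), array([ 0.07708702,  0.01474054, -0.9969154 ]))
side 46.12078640475492 (array([-210.34632523,  916.1919037 , 1047.54929226]), array([ 0.43457406, -0.64589676, -0.62766453]))
```

View pics/top0.png

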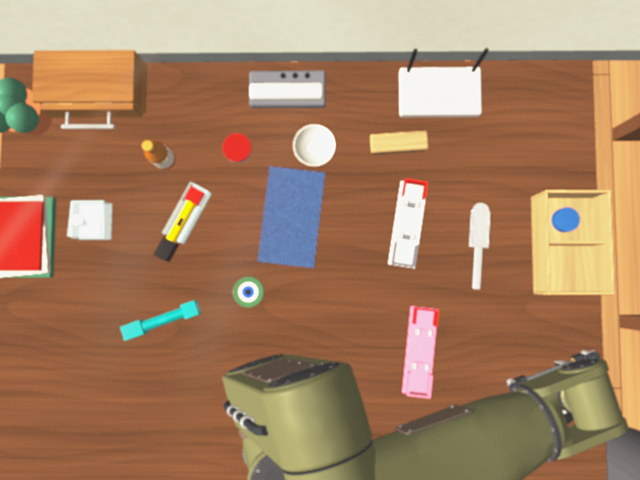

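View pics/side0.png

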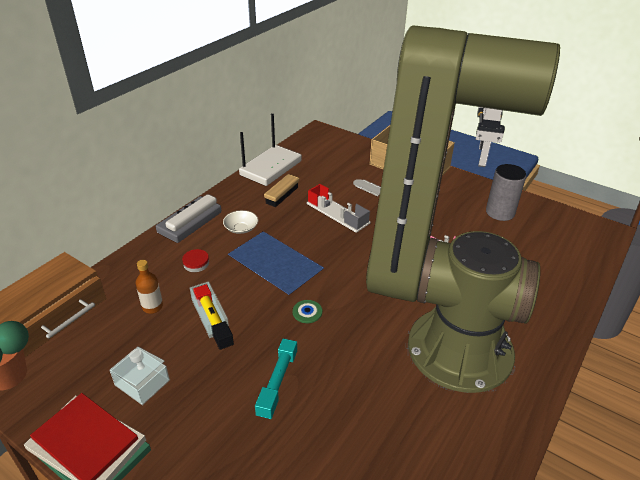

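The top view shows the torch at about (183,220) with its red head up-right and black tail at (165,247). The pad is at (291,218), and the white clip at (408,224) with its red end up at (414,188). The turquoise torch and pink clip are decoys.

```bash
cat >> h.py <<'E'
def blob(im,lo,hi,roi):
    x0,y0,x1,y1=roi; hsv=cv2.cvtColor(np.ascontiguousarray(im),cv2.COLOR_RGB2HSV)
    k=cv2.inRange(hsv,np.array(lo),np.array(hi)); M=np.zeros_like(k); M[y0:y1,x0:x1]=k[y0:y1,x0:x1]
    c=max(cv2.findContours(M,cv2.RETR_EXTERNAL,cv2.CHAIN_APPROX_NONE)[0],key=cv2.contourArea)
    return c,cv2.boxPoints(cv2.minAreaRect(c)),cv2.contourArea(c)
E
python3 - <<'E'
from h import *
np.set_printoptions(precision=1,suppress=True)
im=np.load('pics/top0.npy')
def rep(name,lo,hi,roi,z):
    c,b,a=blob(im,lo,hi,roi); print(name,a,b.mean(0)); P=np.array([onz('top',p,z) for p in b]); 
    e=[P[1]-P[0],P[2]-P[1]]; l=[np.linalg.norm(v) for v in e]; v=e[int(np.argmax(l))]
    print('  ctr',P.mean(0),'size',l,'yaw',np.degrees(np.arctan2(v[1],v[0])))
rep('tail',(0,0,0),(180,255,70),(150,225,182,265),48)
rep('yellow',(22,120,120),(34,255,255),(150,180,215,250),43)
rep('head',(0,150,100),(8,255,255),(180,180,215,210),48)
rep('pad',(100,80,40),(125,255,255),(245,155,335,280),3)
rep('clipred',(0,150,100),(8,255,255),(385,170,440,205),50)
rep('clipbase',(0,0,130),(180,40,255),(380,170,440,280),8)
for n,p in dict(cologne=(163,158),tin=(237,147),dish=(314,145),eye=(248,292),brush=(398,142),horn=(480,245)).items(): print(n,onz('top',p,5))
E
python3 -c "
import cv2
a=cv2.imread('pics/top0.png');x=[a[165:285,140:240],a[165:285,360:460]]
cv2.imwrite('pics/c0.png',cv2.resize(cv2.hconcat(x),None,fx=4,fy=4,interpolation=cv2.INTER_CUBIC))"
```

```text
tail 61.0 [170.2 251.6]
  ctr [463.5 297.4  48. ] size [np.float64(42.81312977759735), np.float64(23.039557946965044)] yaw -14.88834267632207
yellow 355.0 [180.3 220.9]
  ctr [538.4 275.6  43. ] size [np.float64(107.04438933882568), np.float64(25.441302818996235)] yaw -26.92663617613716
head 162.5 [193.8 195.3]
  ctr [600.  242.7  48. ] size [np.float64(31.711213544243318), np.float64(35.46621220669798)] yaw -118.66538384844094
pad 5008.5 [291.2 216.7]
  ctr [553.5   9.6   3. ] size [np.float64(237.46512827524023), np.float64(137.38265916149254)] yaw -6.658499639491431
clipred 132.0 [415.2 187. ]
  ctr [ 618.5 -292.3   50. ] size [np.float64(42.05137887899862), np.float64(59.82295348895997)] yaw -99.27454847888754
clipbase 2049.0 [407.2 224.3]
  ctr [ 533.3 -277.6    8. ] size [np.float64(208.80403438526443), np.float64(67.87457756330504)] yaw -9.078772177579317
cologne [701.4 332.1   5. ]
tin [728.8 146.2   5. ]
dish [733.1 -47.    5. ]
eye [366.3 115.    5. ]
brush [ 740.  -257.2    5. ]
horn [ 481.5 -456.2    5. ]
```

View pics/c0.png

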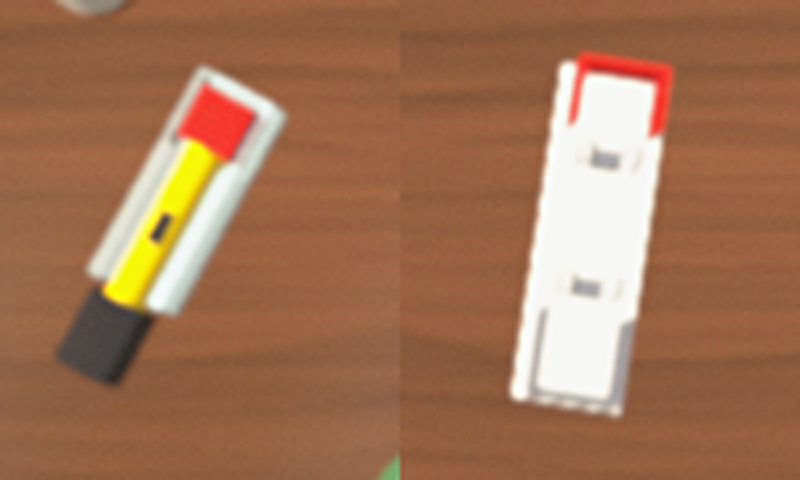

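The crop confirms the torch axis (head up-right, yaw about −28°) and the clip with its red pocket at the far end (yaw about −9°). I'm moving above the tail. Joint 6 range means the tool yaw has to be about 152°.

Emit:
carry_out --slide '[[0.284,0.82,-0.07],[0.284,0.82,-0.07],[0.284,0.82,-0.07],[0.284,0.82,-0.07],[0.284,0.82,-0.07],[0.284,0.82,-0.07],[0.284,0.82,-0.07]]' --dr '[[0,0,0.0915],[0,0,0.0915],[0,0,0.0915],[0,0,0.0915],[0,0,0.0915],[0,0,0.0915],[0,0,0.0915]]' --gripper '[100,100,100,100,100,100,100]'

```text
clock: 0.68
eef_pos: [267.3, -307.1, 285.2]
eef_rot: [3.142, -0.0, 0.941]
wrist_force: [-0.2, -0.8, 0.9]
finger_gap: 93.9
finger_force: 0.0
```

Emit:
carry_out --slide '[[0.284,0.82,-0.07],[0.284,0.82,-0.07],[0.284,0.82,-0.07],[0.284,0.82,-0.07],[0.284,0.82,-0.07],[0.284,0.82,-0.07],[0.284,0.82,-0.07]]' --dr '[[0,0,0.0915],[0,0,0.0915],[0,0,0.0915],[0,0,0.0915],[0,0,0.0915],[0,0,0.0915],[0,0,0.0915]]' --gripper '[100,100,100,100,100,100,100]'

```text
clock: 1.27
eef_pos: [338.5, -102.9, 267.6]
eef_rot: [-3.141, -0.0, 1.516]
wrist_force: [0.7, 0.1, -0.1]
finger_gap: 93.8
finger_force: 0.0
```

Emit:
carry_out --slide '[[0.284,0.82,-0.07],[0.284,0.82,-0.07],[0.284,0.82,-0.07],[0.284,0.82,-0.07],[0.284,0.82,-0.07],[0.284,0.82,-0.07],[0.284,0.82,-0.07]]' --dr '[[0,0,0.0915],[0,0,0.0915],[0,0,0.0915],[0,0,0.0915],[0,0,0.0915],[0,0,0.0915],[0,0,0.0915]]' --gripper '[100,100,100,100,100,100,100]'

```text
clock: 1.85
eef_pos: [409.8, 101.4, 249.6]
eef_rot: [-3.141, -0.0, 2.089]
wrist_force: [-0.2, -1.1, 0.2]
finger_gap: 94.2
finger_force: 0.0
```

Emit:
carry_out --slide '[[0.284,0.82,-0.07],[0.284,0.82,-0.07],[0.284,0.82,-0.07],[0.284,0.82,-0.07],[0.284,0.82,-0.07],[0.284,0.82,-0.07],[0.284,0.82,-0.07],[0.284,0.82,-0.07]]' --dr '[[0,0,0.0915],[0,0,0.0915],[0,0,0.0915],[0,0,0.0915],[0,0,0.0915],[0,0,0.0915],[0,0,0.0915],[0,0,0.0915]]' --gripper '[100,100,100,100,100,100,100,100]'

```text
clock: 2.52
eef_pos: [480.5, 303.8, 232.3]
eef_rot: [-3.14, -0.0, 2.66]
wrist_force: [-0.2, -0.4, 0.1]
finger_gap: 94.0
finger_force: 0.0
```

Run:
```python
from h import *
s=read_state();print(s['clock'],s['eef_pos'],s['eef_rot'])
m=camera_model('wrist');print(ray('wrist',(m['cx'],m['cy']),m), m['vfov'])
import pickle;pickle.dump(m,open('pics/w0.pkl','wb'))
save('wrist','w0')
```

```text
2.5167 [480.47845934 303.75977747 232.31434138] [-3.14045388e+00 -2.98012276e-04  2.65994298e+00]
(array([421.47833618, 334.53491612, 314.36657148]), array([ 0.20609064, -0.10906804, -0.97243551])) 65.70646984690485
```

View pics/w0.png

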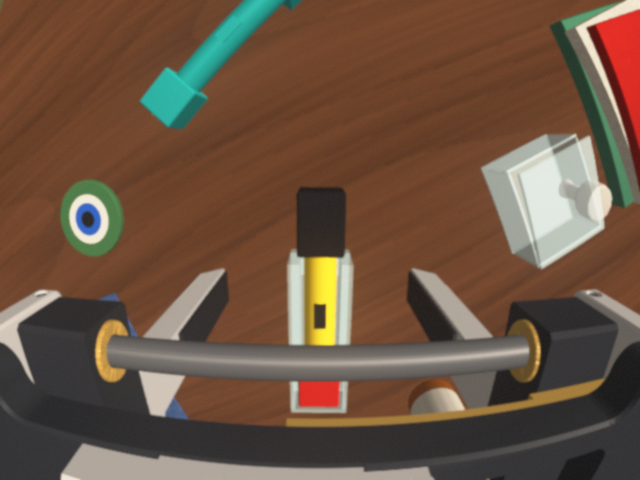

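The wrist view shows the tail block at columns 297–345, rows 188–255, between the fingers. The yellow body runs along column ~320 and the red head is at (319,393).

Run:
```python
from h import *
import pickle;m=pickle.load(open('pics/w0.pkl','rb'))
np.set_printoptions(precision=1,suppress=True)
O=lambda uv,z:onz('wrist',uv,z,m)
print('tail front edge L/R',O((298,255),48),O((345,255),48))
print('tail back L/R',O((298,194),48),O((345,194),48))
print('yellow mid',O((321,290),43)); print('head far',O((319,405),48),O((319,382),48))
a,b=O((321,225),48),O((319,393),48); d=b-a;print(a,b,np.degrees(np.arctan2(d[1],d[0])),np.linalg.norm(d))
print('grip', O((321.5,255),48)-15*d/np.linalg.norm(d))
```

```text
tail front edge L/R [481.1 286.7  48. ] [497.4 317.8  48. ]
tail back L/R [441.  308.3  48. ] [456.6 338.3  48. ]
yellow mid [515.5 288.2  43. ]
head far [612.1 236.1  48. ] [589.1 248.1  48. ]
[468.9 312.4  48. ] [599.9 242.5  48. ] -28.075198815281205 148.4684778136406
grip [476.  309.3  48. ]
```

Emit:
carry_out --slide '[[-0.015,0.013,-0.1],[-0.015,0.013,-0.2],[-0.015,0.013,-0.3],[-0.015,0.013,-0.38],[-0.015,0.013,-0.44],[-0.015,0.013,-0.48],[-0.015,0.013,-0.498],[-0.015,0.013,-0.498],[-0.015,0.013,-0.498]]' --dr '[[0,0,-0.0014],[0,0,-0.0014],[0,0,-0.0014],[0,0,-0.0014],[0,0,-0.0014],[0,0,-0.0014],[0,0,-0.0014],[0,0,-0.0014],[0,0,-0.0014]]' --gripper '[100,100,100,100,100,100,100,100,100]' --newtons 50

```text
clock: 3.32
eef_pos: [476.4, 308.8, 109.1]
eef_rot: [3.141, 0.001, 2.654]
wrist_force: [0.6, -0.1, 0.8]
finger_gap: 94.4
finger_force: 0.0
```

Emit:
carry_out --slide '[[0,0,0],[0,0,0],[0,0,0],[0,0,0],[0,0,0],[0,0,0],[0,0,0],[0,0,0],[0,0,0],[0,0,0]]' --dr '[[0,0,0],[0,0,0],[0,0,0],[0,0,0],[0,0,0],[0,0,0],[0,0,0],[0,0,0],[0,0,0],[0,0,0]]' --gripper '[0,0,0,0,0,0,0,0,0,0]' --newtons 50

```text
clock: 4.15
eef_pos: [475.9, 309.3, 108.1]
eef_rot: [-3.142, -0.0, 2.655]
wrist_force: [-0.6, 0.5, -0.6]
finger_gap: 35.7
finger_force: 50.0
```

Emit:
carry_out --slide '[[0,0,0.03],[0,0,0.07],[0,0,0.12],[0,0,0.17],[0,0,0.22],[0,0,0.27],[0,0,0.3],[0,0,0.32],[0,0,0.32]]' --dr '[[0,0,0],[0,0,0],[0,0,0],[0,0,0],[0,0,0],[0,0,0],[0,0,0],[0,0,0],[0,0,0]]' --gripper '[0,0,0,0,0,0,0,0,0]'

```text
clock: 4.9
eef_pos: [476.2, 309.4, 189.4]
eef_rot: [3.14, 0.001, 2.655]
wrist_force: [0.7, 0.6, -1.6]
finger_gap: 35.8
finger_force: 50.0
```

Run:
```python
from h import *
im=save('side','s1'); cv2.imwrite('pics/s1c.png',cv2.resize(im[200:420,130:430,::-1],None,fx=2.6,fy=2.6))
```

```text
(no output)
```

View pics/s1c.png

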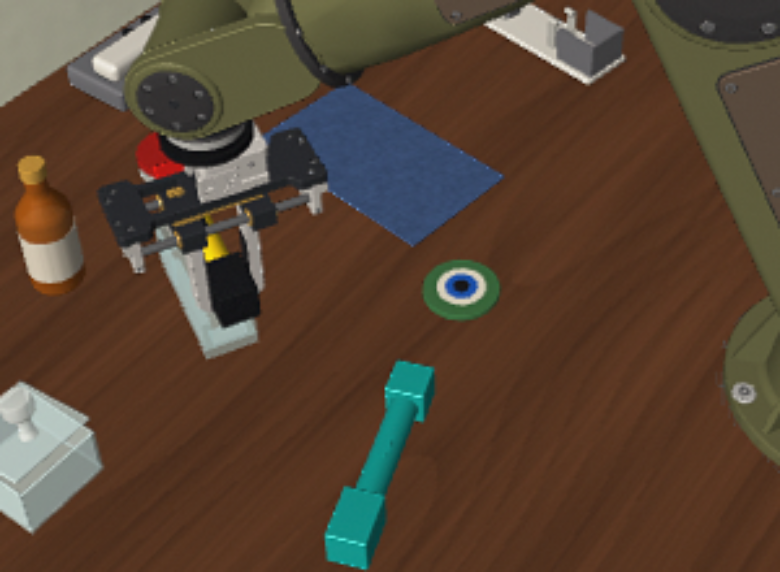

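The side view shows the torch held by its tail, level, and clear of the empty box. Next I carry it over to the pad.

Emit:
carry_out --slide '[[0.003,-0.05,0],[0.009,-0.15,0],[0.016,-0.26,0],[0.023,-0.38,0],[0.03,-0.5,0],[0.036,-0.58,0]]' --dr '[[0,0,0.002],[0,0,0.006],[0,0,0.011],[0,0,0.016],[0,0,0.021],[0,0,0.026]]' --gripper '[0,0,0,0,0,0]'

```text
clock: 5.45
eef_pos: [484.6, 162.1, 187.3]
eef_rot: [-3.14, -0.001, 2.819]
wrist_force: [0.3, 0.9, -1.6]
finger_gap: 35.8
finger_force: 50.0
```

Emit:
carry_out --slide '[[0.006,-0.1,0],[0.013,-0.2,0],[0.019,-0.3,0],[0.025,-0.4,0],[0.03,-0.48,0],[0.034,-0.54,0],[0.036,-0.58,0],[0.036,-0.58,0]]' --dr '[[0,0,0.004],[0,0,0.01],[0,0,0.015],[0,0,0.019],[0,0,0.022],[0,0,0.025],[0,0,0.026],[0,0,0.026]]' --gripper '[0,0,0,0,0,0,0,0]'

```text
clock: 6.12
eef_pos: [493.8, 17.8, 187.5]
eef_rot: [-3.141, -0.001, 2.98]
wrist_force: [-0.6, 0.8, -1.4]
finger_gap: 35.9
finger_force: 50.0
```

```bash
python3 - <<'E'
from h import *
im=save('top','t2'); cv2.imwrite('pics/t2c.png',cv2.resize(im[150:310,200:400,::-1],None,fx=3,fy=3))
im=save('side','s2'); cv2.imwrite('pics/s2c.png',cv2.resize(im[180:340,160:380,::-1],None,fx=3,fy=3))
print(read_state()['eef_pos'])
E
python3 -c "
import cv2
a=cv2.imread('pics/s2c.png')
cv2.imwrite('pics/s2c.png',a)"
```

```text
[493.75391229  19.37740016 187.6652999 ]
```

View pics/s2c.png

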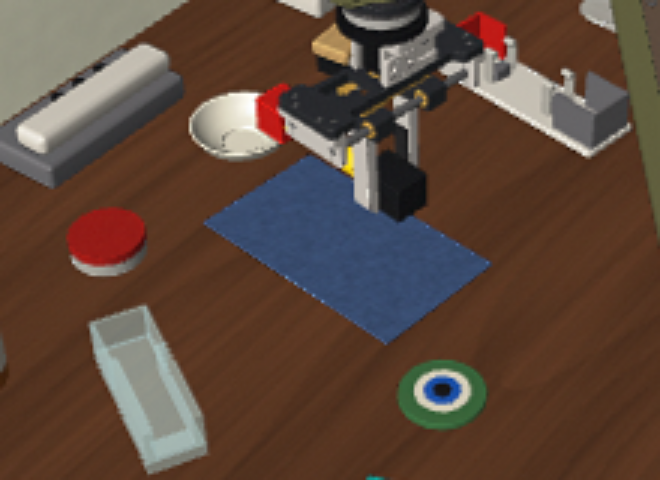

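The torch is held level above the pad. I lower it by 88 mm.

Emit:
carry_out --slide '[[0,0,-0.06],[0,0,-0.13],[0,0,-0.2],[0,0,-0.26],[0,0,-0.3],[0,0,-0.32],[0,0,-0.335],[0,0,-0.345],[0,0,-0.35],[0,0,-0.35]]' --dr '[[0,0,0],[0,0,0],[0,0,0],[0,0,0],[0,0,0],[0,0,0],[0,0,0],[0,0,0],[0,0,0],[0,0,0]]' --gripper '[0,0,0,0,0,0,0,0,0,0]'

```text
clock: 7.05
eef_pos: [494.1, 19.3, 100.9]
eef_rot: [3.142, 0.001, 2.981]
wrist_force: [0.2, 0.3, -1.1]
finger_gap: 35.5
finger_force: 50.0
```

Emit:
carry_out --slide '[[0,0,0],[0,0,0],[0,0,-0.002],[0,0,-0.002]]' --dr '[[0,0,0],[0,0,0],[0,0,0],[0,0,0]]' --gripper '[0,0,0,0]'

```text
clock: 7.38
eef_pos: [494.1, 19.2, 100.5]
eef_rot: [3.142, 0.001, 2.981]
wrist_force: [0.0, 0.8, 1.2]
finger_gap: 35.5
finger_force: 51.5
```

Emit:
carry_out --slide '[[0,0,0],[0,0,0],[0,0,0],[0,0,0],[0,0,0],[0,0,0],[0,0,0],[0,0,0]]' --dr '[[0,0,0],[0,0,0],[0,0,0],[0,0,0],[0,0,0],[0,0,0],[0,0,0],[0,0,0]]' --gripper '[100,100,100,100,100,100,100,100]'

```text
clock: 8.05
eef_pos: [494.2, 19.3, 100.5]
eef_rot: [3.141, 0.001, 2.981]
wrist_force: [-0.2, 0.2, 5.6]
finger_gap: 86.0
finger_force: 2.8
```

Emit:
carry_out --slide '[[0,0,0.05],[0,0,0.15],[0,0,0.25],[0,0,0.35],[0,0,0.45],[0,0,0.52],[0,0,0.52],[0,0,0.52]]' --dr '[[0,0,0],[0,0,0],[0,0,0],[0,0,0],[0,0,0],[0,0,0],[0,0,0],[0,0,0]]' --gripper '[100,100,100,100,100,100,100,100]'

```text
clock: 8.72
eef_pos: [494.0, 19.3, 230.3]
eef_rot: [3.141, 0.001, 2.981]
wrist_force: [-0.1, 0.3, -0.8]
finger_gap: 94.3
finger_force: 0.0
```

Run:
```python
from h import *
import pickle
m=camera_model('wrist');pickle.dump(m,open('pics/w3.pkl','wb'));save('wrist','w3');s=read_state();print(s['eef_pos'],s['eef_rot'],s['clock'])
```

```text
[493.64813721  19.26160448 229.3577344 ] [-3.14146154e+00 -8.14174857e-04  2.98138508e+00] 8.7667
```

View pics/w3.png

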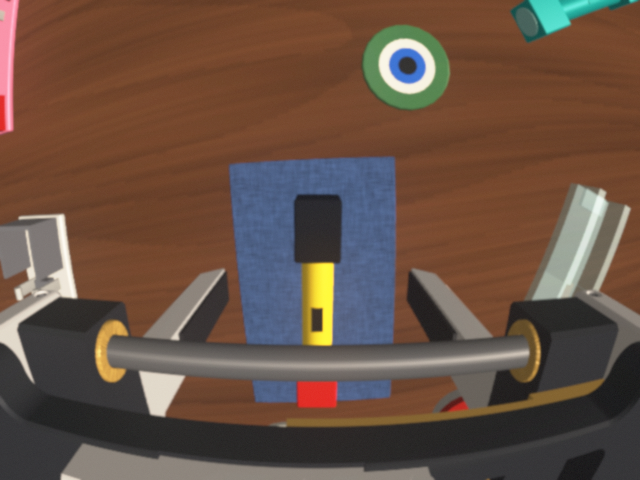

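The torch lies straight on the pad: tail block at (318,230), yellow–black seam at row 262, red head at (317,395).

Run:
```python
from h import *
import pickle;m=pickle.load(open('pics/w3.pkl','rb'))
np.set_printoptions(precision=1,suppress=True)
im=np.load('pics/w3.npy')
O=lambda uv,z:onz('wrist',uv,z,m)
c,b,a=blob(im,(22,120,120),(34,255,255),(280,255,360,345));print(b)
c,b,a=blob(im,(0,150,100),(8,255,255),(280,375,360,415));print(b)
a=O((318,230),39);h=O((317.5,395),39);d=h-a;d/=np.linalg.norm(d);e=O((318,262),39)
print(a,h,np.degrees(np.arctan2(d[1],d[0])),'mid',e+52*d,'headback',O((317.5,381),39),'y300',O((318,300),34))
im=save('top','t3');
```

```text
[[302. 262.]
 [333. 262.]
 [333. 344.]
 [302. 344.]]
[[296. 381.]
 [337. 381.]
 [337. 408.]
 [296. 408.]]
[485.1  20.8  39. ] [634.1  -3.7  39. ] -9.320749559783993 mid [561.2   8.3  39. ] headback [618.5  -1.2  39. ] y300 [543.2  11.4  34. ]
```

Emit:
carry_out --slide '[[0.13,-0.022,0],[0.267,-0.044,0],[0.267,-0.044,-0.1],[0.267,-0.044,-0.22],[0.267,-0.044,-0.34],[0.267,-0.044,-0.43],[0.267,-0.044,-0.48],[0.267,-0.044,-0.508],[0.267,-0.044,-0.508],[0.267,-0.044,-0.508]]' --dr '[[0,0,0],[0,0,0],[0,0,0],[0,0,0],[0,0,0],[0,0,0],[0,0,0],[0,0,0],[0,0,0],[0,0,0]]' --gripper '[100,100,100,100,100,100,100,100,100,100]'

```text
clock: 9.65
eef_pos: [560.9, 8.2, 103.5]
eef_rot: [3.142, 0.0, 2.981]
wrist_force: [0.0, -0.7, 0.9]
finger_gap: 93.9
finger_force: 0.0
```

Emit:
carry_out --slide '[[0,0,0],[0,0,0],[0,0,0],[0,0,0],[0,0,0],[0,0,0],[0,0,0],[0,0,0],[0,0,0],[0,0,0]]' --dr '[[0,0,0],[0,0,0],[0,0,0],[0,0,0],[0,0,0],[0,0,0],[0,0,0],[0,0,0],[0,0,0],[0,0,0]]' --gripper '[0,0,0,0,0,0,0,0,0,0]' --newtons 60

```text
clock: 10.48
eef_pos: [560.7, 8.3, 103.1]
eef_rot: [-3.142, -0.0, 2.981]
wrist_force: [-0.8, 0.6, -0.3]
finger_gap: 30.9
finger_force: 0.0
```

Emit:
carry_out --slide '[[0,0,0.03],[0,0,0.08],[0,0,0.15],[0,0,0.22],[0,0,0.29],[0,0,0.36],[0,0,0.42],[0,0,0.46],[0,0,0.48],[0,0,0.48]]' --dr '[[0,0,0],[0,0,0],[0,0,0],[0,0,0],[0,0,0],[0,0,0],[0,0,0],[0,0,0],[0,0,0],[0,0,0]]' --gripper '[0,0,0,0,0,0,0,0,0,0]'

```text
clock: 11.32
eef_pos: [560.9, 8.3, 224.4]
eef_rot: [3.141, 0.002, 2.981]
wrist_force: [0.6, -0.9, -2.2]
finger_gap: 24.6
finger_force: 60.0
```

The fingers had not quite closed when the lift began, so the hold may be too near the fingertips. I check with both fixed cameras.

Run:
```python
from h import *
a=save('side','s4');b=save('top','t4')
cv2.imwrite('pics/c4.png',cv2.hconcat([cv2.resize(x[y0:y0+130,x0:x0+130,::-1].copy(),(400,400),interpolation=cv2.INTER_CUBIC) for x,x0,y0 in((a,225,165),(b,230,150))]))
```

```text
(no output)
```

View pics/c4.png

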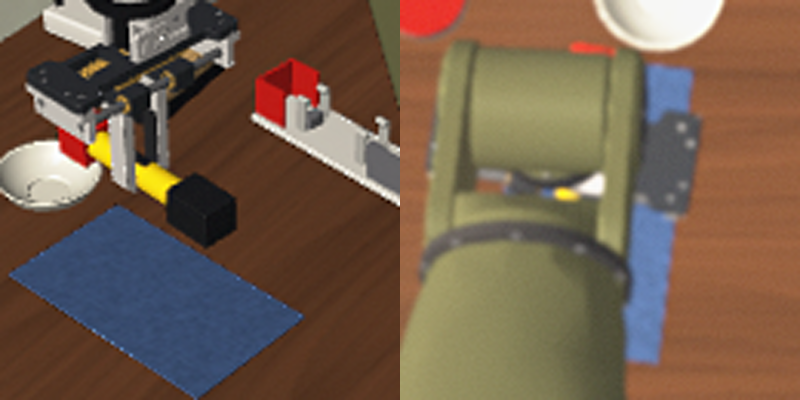

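The side view shows the torch held level but near the fingertips. I'll set it back on the pad and regrip.

Emit:
carry_out --slide '[[0,0,-0.06],[0,0,-0.14],[0,0,-0.22],[0,0,-0.3],[0,0,-0.35],[0,0,-0.38],[0,0,-0.39],[0,0,-0.39]]' --dr '[[0,0,0],[0,0,0],[0,0,0],[0,0,0],[0,0,0],[0,0,0],[0,0,0],[0,0,0]]' --gripper '[0,0,0,0,0,0,0,0]'

```text
clock: 12.08
eef_pos: [560.7, 8.2, 125.4]
eef_rot: [-3.142, -0.001, 2.981]
wrist_force: [0.4, 0.5, -2.3]
finger_gap: 24.9
finger_force: 60.0
```

Emit:
carry_out --slide '[[0,0,-0.01],[0,0,-0.02],[0,0,-0.02]]' --dr '[[0,0,0],[0,0,0],[0,0,0]]' --gripper '[0,0,0]'

```text
clock: 12.33
eef_pos: [560.8, 8.3, 120.8]
eef_rot: [3.142, 0.0, 2.981]
wrist_force: [-0.2, 0.2, -1.6]
finger_gap: 24.5
finger_force: 60.0
```

Run:
```python
from h import *
s=read_state();print(s['eef_pos'],s['wrist_force'],s['finger_gap'])
np.set_printoptions(precision=1,suppress=True)
# expected tail bottom/top heights: tail end centre projected in side view for candidate axis heights
im=np.load('pics/s4.npy')
c,b,a=blob(im,(0,0,0),(180,255,60),(275,215,305,248));p=c[:,0];print(p.min(0),p.max(0),a)
x=np.array([560.5,8.4,0]);u=np.array([.987,-.162,0]);v=np.array([.162,.987,0])
for z in (143,138,133,128,123):
    q=np.array([proj('side',x+[0,0,z]+u*a_+v*b_+[0,0,c_]) for a_ in(-102,-52) for b_ in(-18,18) for c_ in(-18,18)]);print(z,q.min(0),q.max(0))
```

```text
[560.76304291   8.26170475 120.79451204] [-0.21994527  0.16649565 -1.58404588] 24.531661137535647
[279 221] [301 245] 368.5
143 [277.8 217.9] [301.7 243.7]
138 [277.9 219.5] [301.7 245.2]
133 [277.9 221. ] [301.7 246.7]
128 [278.  222.5] [301.7 248.2]
123 [278.1 224. ] [301.7 249.7]
```

Emit:
carry_out --slide '[[0,0,-0.015],[0,0,-0.03],[0,0,-0.036],[0,0,-0.036]]' --dr '[[0,0,0],[0,0,0],[0,0,0],[0,0,0]]' --gripper '[0,0,0,0]'

```text
clock: 12.67
eef_pos: [560.5, 8.3, 111.2]
eef_rot: [-3.141, -0.001, 2.981]
wrist_force: [-0.7, 0.5, -1.8]
finger_gap: 24.8
finger_force: 60.0
```

Emit:
carry_out --slide '[[0,0,-0.004],[0,0,-0.004],[0,0,-0.004]]' --dr '[[0,0,0],[0,0,0],[0,0,0]]' --gripper '[0,0,0]'

```text
clock: 12.92
eef_pos: [560.8, 8.2, 110.7]
eef_rot: [3.142, 0.0, 2.981]
wrist_force: [-0.0, -0.6, -2.1]
finger_gap: 24.8
finger_force: 60.0
```

Emit:
carry_out --slide '[[0,0,-0.004],[0,0,-0.008],[0,0,-0.008]]' --dr '[[0,0,0],[0,0,0],[0,0,0]]' --gripper '[0,0,0]'

```text
clock: 13.17
eef_pos: [560.6, 8.3, 108.5]
eef_rot: [-3.142, -0.0, 2.981]
wrist_force: [0.2, -0.0, -1.2]
finger_gap: 24.2
finger_force: 60.0
```

Emit:
carry_out --slide '[[0,0,-0.004],[0,0,-0.004]]' --dr '[[0,0,0],[0,0,0]]' --gripper '[0,0]'

```text
clock: 13.33
eef_pos: [560.7, 8.2, 107.5]
eef_rot: [-3.142, -0.0, 2.981]
wrist_force: [-0.3, -1.1, -1.9]
finger_gap: 24.5
finger_force: 60.0
```

Emit:
carry_out --slide '[[0,0,-0.004],[0,0,-0.008],[0,0,-0.008]]' --dr '[[0,0,0],[0,0,0],[0,0,0]]' --gripper '[0,0,0]'

```text
clock: 13.58
eef_pos: [560.8, 8.2, 107.2]
eef_rot: [-3.141, 0.0, 2.981]
wrist_force: [-9.9, -0.5, 19.1]
finger_gap: 24.6
finger_force: 60.0
```

Emit:
carry_out --slide '[[0,0,-0.004],[0,0,-0.004]]' --dr '[[0,0,0],[0,0,0]]' --gripper '[0,0]'

```text
clock: 13.75
eef_pos: [560.8, 8.2, 107.1]
eef_rot: [-3.141, 0.0, 2.981]
wrist_force: [-16.0, -0.1, 31.5]
finger_gap: 24.9
finger_force: 60.0
```

Contact is at TCP ≈107. I open, regrip at 103, and wait for the close to finish.

Emit:
carry_out --slide '[[0,0,0.01],[0,0,0.01],[0,0,0.005],[0,0,-0.005],[0,0,-0.005],[0,0,-0.005],[0,0,-0.005]]' --dr '[[0,0,0],[0,0,0],[0,0,0],[0,0,0],[0,0,0],[0,0,0],[0,0,0]]' --gripper '[45,45,45,45,45,45,45]'

```text
clock: 14.33
eef_pos: [560.7, 8.3, 103.1]
eef_rot: [-3.142, -0.0, 2.981]
wrist_force: [0.3, 0.4, -0.2]
finger_gap: 42.2
finger_force: 0.0
```

Emit:
carry_out --slide '[[0,0,0],[0,0,0],[0,0,0],[0,0,0],[0,0,0],[0,0,0],[0,0,0],[0,0,0],[0,0,0],[0,0,0]]' --dr '[[0,0,0],[0,0,0],[0,0,0],[0,0,0],[0,0,0],[0,0,0],[0,0,0],[0,0,0],[0,0,0],[0,0,0]]' --gripper '[0,0,0,0,0,0,0,0,0,0]' --newtons 60

```text
clock: 15.17
eef_pos: [560.7, 8.3, 103.4]
eef_rot: [3.142, 0.0, 2.981]
wrist_force: [0.8, 0.4, -0.7]
finger_gap: 24.9
finger_force: 60.0
```

Emit:
carry_out --slide '[[0,0,0.04],[0,0,0.1],[0,0,0.18],[0,0,0.26],[0,0,0.34],[0,0,0.42],[0,0,0.48],[0,0,0.508],[0,0,0.508]]' --dr '[[0,0,0],[0,0,0],[0,0,0],[0,0,0],[0,0,0],[0,0,0],[0,0,0],[0,0,0],[0,0,0]]' --gripper '[0,0,0,0,0,0,0,0,0]'

```text
clock: 15.92
eef_pos: [561.0, 8.2, 232.2]
eef_rot: [3.141, 0.003, 2.981]
wrist_force: [-0.0, -0.1, -2.1]
finger_gap: 24.7
finger_force: 60.0
```

Emit:
carry_out --slide '[[-0.03,-0.06,0],[-0.08,-0.16,0],[-0.14,-0.28,0],[-0.2,-0.4,0],[-0.26,-0.52,0],[-0.32,-0.64,0],[-0.37,-0.74,0],[-0.4,-0.79,0],[-0.4,-0.79,0],[-0.4,-0.79,0]]' --dr '[[0,0,0],[0,0,0],[0,0,0],[0,0,0],[0,0,0],[0,0,0],[0,0,0],[0,0,0],[0,0,0],[0,0,0]]' --gripper '[0,0,0,0,0,0,0,0,0,0]'

```text
clock: 16.75
eef_pos: [460.4, -189.4, 229.7]
eef_rot: [3.141, -0.001, 2.98]
wrist_force: [0.9, -0.0, -1.5]
finger_gap: 25.1
finger_force: 60.0
```

Run:
```python
from h import *
import pickle
s=read_state();print(s['eef_pos'],s['eef_rot'],s['wrist_force'],s['finger_gap'])
m=camera_model('wrist');pickle.dump(m,open('pics/w5.pkl','wb'));save('wrist','w5');save('side','s5')
```

```text
[ 460.3504023  -189.39159143  229.67958589] [ 3.14108623e+00 -1.17564920e-03  2.97988273e+00] [ 0.8617878  -0.01458283 -1.46686719] 25.133134946450035
```

View pics/w5.png

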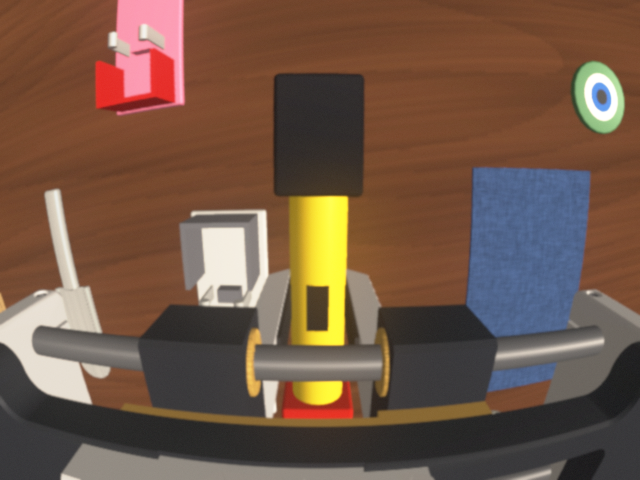

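The grey tail pocket of the clip is at (182–258, 215–290), with base corners at (192,211) and (267,210). The torch is held straight in the gripper, its seam at row 195.

Run:
```python
from h import *
import pickle;m=pickle.load(open('pics/w5.pkl','rb'))
np.set_printoptions(precision=1,suppress=True)
O=lambda uv,z:onz('wrist',uv,z,m)
p0=np.array([460.35,-189.4]);u=np.array([np.cos(-.1615),np.sin(-.1615)]);v=np.array([-u[1],u[0]])
for uv,z in (((319,195),165.7),((319,76),165.7),((317,200),160.7),((318,300),160.7)):
    q=O(uv,z)[:2]-p0;print('torch pt rel tool along/across',q@u,q@v)
A,B=O((192,211),8),O((267,210),8);M=(A+B)/2;d=B-A;print('base tail corners',A,B,np.linalg.norm(d),'yaw',np.degrees(np.arctan2(d[1],d[0]))-90)
print('origin est',M[:2]+105*u)
C,D=O((183,224),50),O((259,217),50);print('pocket corners',C,D,np.linalg.norm(C-D))
print('inner edge pocket',O((191,224),50),O((250,219),50))
# clip from top0: predicted corners vs. seen
for X in([105,33,8],[105,-33,8],[-105,33,8],[-105,-33,8],[105,27,50],[105,-27,50]):
    P=np.r_[np.array([533.3,-277.6])+X[0]*u+X[1]*v,X[2]];print(X,proj('top',P),proj('side',P))
c,b,a=blob(np.load('pics/top0.npy'),(0,0,130),(180,40,255),(380,170,440,280));print(b)
c,b,a=blob(np.load('pics/top0.npy'),(0,150,100),(8,255,255),(385,170,440,205));print(b)
im=np.load('pics/w5.npy');cv2.imwrite('pics/w5c.png',cv2.resize(im[195:315,165:285,::-1],None,fx=5,fy=5,interpolation=cv2.INTER_CUBIC))
```

```text
torch pt rel tool along/across -50.11148871456525 0.28199684925512714
torch pt rel tool along/across -97.40128218893281 0.2890340778295996
torch pt rel tool along/across -47.48722417134794 -0.5108269039398979
torch pt rel tool along/across -3.6352795124860893 -0.0980997173469366
base tail corners [ 423.2 -292.7    8. ] [ 433.8 -227.8    8. ] 65.78637744756226 yaw -9.263773935165318
origin est [ 532.1 -277.1]
pocket corners [ 427.6 -286.4   50. ] [ 432.4 -227.8   50. ] 58.86923880237225
inner edge pocket [ 428.7 -280.    50. ] [ 432.7 -234.6   50. ]
[105, 33, 8] [400.4 180.4] [304.5 200.6]
[105, -33, 8] [426.8 184.6] [319.  192.2]
[-105, 33, 8] [387.5 263.9] [354.6 229.8]
[-105, -33, 8] [414.2 268.2] [368.9 220.2]
[105, 27, 50] [404.9 177.7] [305.9 188.9]
[105, -27, 50] [427.1 181.2] [317.9 182.1]
[[387.4 263.8]
 [400.  180.7]
 [427.1 184.8]
 [414.5 267.9]]
[[401.5 193.6]
 [404.2 176.6]
 [428.8 180.4]
 [426.1 197.5]]
```

View pics/w5c.png

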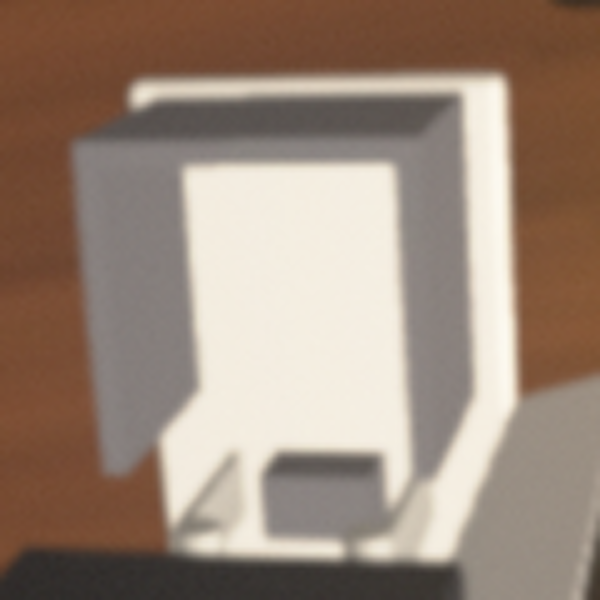

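Emit:
carry_out --slide '[[0.04,-0.045,0],[0.11,-0.125,0],[0.19,-0.215,0],[0.26,-0.295,0],[0.3,-0.34,-0.02],[0.313,-0.356,-0.08],[0.313,-0.356,-0.16],[0.313,-0.356,-0.23],[0.313,-0.356,-0.27],[0.313,-0.356,-0.28]]' --dr '[[0,0,0],[0,0,0],[0,0,0],[0,0,0],[0,0,0],[0,0,0],[0,0,0],[0,0,0],[0,0,0],[0,0,0]]' --gripper '[0,0,0,0,0,0,0,0,0,0]'

```text
clock: 17.68
eef_pos: [538.9, -277.0, 158.2]
eef_rot: [3.14, -0.003, 2.983]
wrist_force: [-0.1, -0.2, -1.6]
finger_gap: 25.1
finger_force: 60.0
```

Run:
```python
from h import *
import pickle
a=save('side','s6');s=read_state();print(s['eef_pos'],s['eef_rot'],s['wrist_force'])
cv2.imwrite('pics/s6c.png',cv2.resize(a[150:260,280:420,::-1],None,fx=5,fy=5,interpolation=cv2.INTER_CUBIC))
```

```text
[ 539.06478176 -277.33753622  159.13598196] [ 3.14076690e+00 -1.93192619e-03  2.98238076e+00] [ 0.32309983 -0.58366665 -2.72373235]
```

View pics/s6c.png

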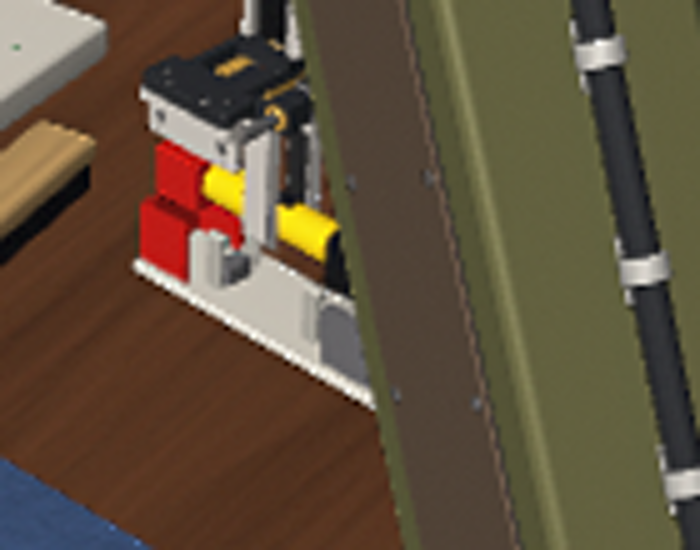

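The head sits square above the red pocket and the body above the jaws. That was my 11th picture, one over the 10 allowed, so from here I work from numbers only. Descending in stages.

Emit:
carry_out --slide '[[0,0,0],[0,0,-0.02],[0,0,-0.04],[0,0,-0.06],[0,0,-0.075],[0,0,-0.084],[0,0,-0.084],[0,0,-0.084]]' --dr '[[0,0,0],[0,0,0],[0,0,0],[0,0,0],[0,0,0],[0,0,0],[0,0,0],[0,0,0]]' --gripper '[0,0,0,0,0,0,0,0]'

```text
clock: 18.4
eef_pos: [538.9, -278.3, 139.3]
eef_rot: [3.142, -0.0, 2.981]
wrist_force: [0.1, -0.1, -1.9]
finger_gap: 24.8
finger_force: 60.0
```

Emit:
carry_out --slide '[[0,0,-0.006],[0,0,-0.012],[0,0,-0.018],[0,0,-0.018]]' --dr '[[0,0,0],[0,0,0],[0,0,0],[0,0,0]]' --gripper '[0,0,0,0]'

```text
clock: 18.73
eef_pos: [539.2, -279.4, 135.8]
eef_rot: [-3.139, 0.002, 2.981]
wrist_force: [-1.0, -8.5, 1.7]
finger_gap: 24.8
finger_force: 60.0
```

Jaw contact pushes the torch toward −y, so I comply with a small shift that way.

Emit:
carry_out --slide '[[0,-0.006,0],[0,-0.008,0],[0,-0.008,0]]' --dr '[[0,0,0],[0,0,0],[0,0,0]]' --gripper '[0,0,0]'

```text
clock: 18.98
eef_pos: [539.3, -280.0, 135.6]
eef_rot: [3.141, 0.001, 2.982]
wrist_force: [-1.1, 3.1, 4.9]
finger_gap: 24.9
finger_force: 60.0
```

Emit:
carry_out --slide '[[0,0.001,-0.004],[0,0.001,-0.008],[0,0.001,-0.012],[0,0.001,-0.012]]' --dr '[[0,0,0],[0,0,0],[0,0,0],[0,0,0]]' --gripper '[0,0,0,0]'

```text
clock: 19.32
eef_pos: [539.9, -280.2, 133.6]
eef_rot: [-3.141, 0.004, 2.981]
wrist_force: [1.2, 0.8, 11.0]
finger_gap: 24.9
finger_force: 60.0
```

Emit:
carry_out --slide '[[0,0,-0.004],[0,0,-0.008],[0,0,-0.012],[0,0,-0.012]]' --dr '[[0,0,0],[0,0,0],[0,0,0],[0,0,0]]' --gripper '[0,0,0,0]'

```text
clock: 19.65
eef_pos: [539.7, -280.1, 130.1]
eef_rot: [-3.141, 0.003, 2.981]
wrist_force: [1.3, 1.8, 7.4]
finger_gap: 25.2
finger_force: 60.0
```

Past the peak (11 N, now 7 N), so I keep going down.

Emit:
carry_out --slide '[[0,0,-0.006],[0,0,-0.012],[0,0,-0.018],[0,0,-0.018]]' --dr '[[0,0,0],[0,0,0],[0,0,0],[0,0,0]]' --gripper '[0,0,0,0]'

```text
clock: 19.98
eef_pos: [538.9, -279.9, 124.0]
eef_rot: [3.141, -0.0, 2.981]
wrist_force: [1.6, -0.3, -3.2]
finger_gap: 24.9
finger_force: 60.0
```

Emit:
carry_out --slide '[[0,0,-0.006],[0,0,-0.012],[0,0,-0.016],[0,0,-0.016]]' --dr '[[0,0,0],[0,0,0],[0,0,0],[0,0,0]]' --gripper '[0,0,0,0]'

```text
clock: 20.32
eef_pos: [538.4, -279.7, 119.0]
eef_rot: [3.141, -0.002, 2.981]
wrist_force: [1.2, -1.8, -14.9]
finger_gap: 25.1
finger_force: 60.0
```

Emit:
carry_out --slide '[[0,0,-0.004],[0,0,-0.007],[0,0,-0.007],[0,0,-0.007]]' --dr '[[0,0,0],[0,0,0],[0,0,0],[0,0,0]]' --gripper '[0,0,0,0]'

```text
clock: 20.65
eef_pos: [538.6, -279.8, 118.0]
eef_rot: [3.141, -0.001, 2.981]
wrist_force: [0.1, -0.1, -14.8]
finger_gap: 25.2
finger_force: 60.0
```

The jaws now pull it down with −15 N. I open the fingers and let them seat it.

Emit:
carry_out --slide '[[0,0,0],[0,0,0],[0,0,0],[0,0,0],[0,0,0],[0,0,0],[0,0,0],[0,0,0]]' --dr '[[0,0,0],[0,0,0],[0,0,0],[0,0,0],[0,0,0],[0,0,0],[0,0,0],[0,0,0]]' --gripper '[70,70,70,70,70,70,70,70]'

```text
clock: 21.32
eef_pos: [539.0, -280.0, 118.7]
eef_rot: [-3.142, 0.0, 2.981]
wrist_force: [0.3, -0.2, -0.7]
finger_gap: 66.0
finger_force: 0.0
```

Emit:
carry_out --slide '[[0,0,0.05],[0,0,0.15],[0,0,0.25],[0,0,0.35],[0,0,0.45],[0,0,0.55],[0,0,0.6],[0,0,0.6]]' --dr '[[0,0,0],[0,0,0],[0,0,0],[0,0,0],[0,0,0],[0,0,0],[0,0,0],[0,0,0]]' --gripper '[70,70,70,70,70,70,70,70]'

```text
clock: 21.98
eef_pos: [539.5, -280.3, 272.9]
eef_rot: [-3.139, 0.005, 2.981]
wrist_force: [-0.5, 0.2, -0.7]
finger_gap: 65.8
finger_force: 0.0
```

Emit:
carry_out --slide '[[-0.1,0.1,0],[-0.24,0.3,0],[-0.4,0.45,0],[-0.5,0.6,0],[-0.55,0.7,0],[-0.6,0.8,0],[-0.6,0.95,0],[-0.6,1,0],[-0.6,1,0]]' --dr '[[0,0,0],[0,0,0],[0,0,0],[0,0,0],[0,0,0],[0,0,0],[0,0,0],[0,0,0],[0,0,0]]' --gripper '[70,70,70,70,70,70,70,70,70]'

```text
clock: 22.73
eef_pos: [388.2, -27.6, 268.5]
eef_rot: [3.141, 0.0, 2.984]
wrist_force: [-0.2, -0.1, -0.5]
finger_gap: 65.6
finger_force: 0.0
```

Run:
```python
from h import *
np.set_printoptions(precision=1,suppress=True)
t=save('top','t7');s=save('side','s7')
u=np.array([np.cos(-.1605),np.sin(-.1605)]);v=np.array([-u[1],u[0]]);o=np.array([532.7,-277.4])
c,b,a=blob(t,(22,120,120),(34,255,255),(380,170,440,280));P=np.array([onz('top',p,47)[:2]-o for p in b]);print('top yellow in clip frame (want x -45..59,y+-13)',a,np.c_[P@u,P@v])
# side: yellow extents vs prediction for axis heights
c,b,a=blob(s,(20,120,100),(36,255,255),(280,150,420,260));p=c[:,0]
print(a,p.min(0),p.max(0))
for x in (310,325,335,345):
    q=p[p[:,0]==x,1]; print(x,q)
L=lambda X:proj('side',np.r_[o+X[0]*u+X[1]*v,X[2]])
for z in (34,38,43): print(z,[L((x,0,z)) for x in(-30,7,40)],[L((x,9.2,z+9.2)) for x in(-45,59)])
```

```text
top yellow in clip frame (want x -45..59,y+-13) 328.0 [[-43.8  11.2]
 [ 64.7  12.1]
 [ 65.  -10.3]
 [-43.5 -11.1]]
35.5 [333 201] [340 209]
310 []
325 []
335 [201 202 203 204 207]
345 []
34 [array([343.7, 207.6]), array([334.8, 202.5]), array([326.9, 198.1])] [array([345.5, 208.5]), array([320.5, 194.4])]
38 [array([343.8, 206.5]), array([334.8, 201.5]), array([327. , 197.1])] [array([345.6, 207.4]), array([320.5, 193.4])]
43 [array([343.8, 205.2]), array([334.9, 200.2]), array([327. , 195.8])] [array([345.6, 206.1]), array([320.6, 192. ])]
```

Laterally it's good. The arm half-hides the clip in the side view, so I move it away and measure the height.

Emit:
carry_out --slide '[[0.1,0.16,0],[0.2,0.32,0],[0.3,0.48,0],[0.4,0.64,0],[0.45,0.8,0],[0.45,0.95,0],[0.45,1,0],[0.45,1,0]]' --dr '[[0,0,0],[0,0,0],[0,0,0],[0,0,0],[0,0,0],[0,0,0],[0,0,0],[0,0,0]]' --gripper '[70,70,70,70,70,70,70,70]'

```text
clock: 23.5
eef_pos: [502.1, 222.9, 267.4]
eef_rot: [-3.141, -0.001, 2.984]
wrist_force: [-0.6, -1.2, -0.1]
finger_gap: 65.8
finger_force: 0.0
```

Run:
```python
from h import *
np.set_printoptions(precision=1,suppress=True)
s=save('side','s8');hsv=cv2.cvtColor(s,cv2.COLOR_RGB2HSV)
k=cv2.inRange(hsv,np.array((20,120,60)),np.array((36,255,255)));r=cv2.inRange(hsv,np.array((0,150,60)),np.array((8,255,255)));b=cv2.inRange(hsv,np.array((0,0,0)),np.array((180,255,75)))
for y in range(172,236,2): print(y,''.join('Y' if k[y,x] else 'R' if r[y,x] else '#' if b[y,x] else 'w' if hsv[y,x,1]<60 else '.' for x in range(296,376)))
u=np.array([np.cos(-.1605),np.sin(-.1605)]);v=np.array([-u[1],u[0]]);o=np.array([532.7,-277.4])
L=lambda X:proj('side',np.r_[o+X[0]*u+X[1]*v,X[2]])
for z in(34,43):
    print(z,'tail top corners',[L((x,y,z+18)) for x in(-95,-45) for y in(18,-18)],'\n head',[L((x,y,z+18)) for x in(95,59) for y in(18,-18)],'\n body top/bottom x=7',L((7,-8,z+10)),L((7,8,z-10)))
print('pocket tops',L((-105,27,50)),L((-105,-27,50)),L((105,27,50)))
```

```text
172 ..###########.........##################........................................
174 .#############################..................................................
176 #####################...........................................................
178 ###########.....................................................................
180 ...........................................................wwwwwwwwwww..........
182 .........................................................wwwwwwwwwwwwwwwww......
184 ##....................RRRR................................wwwwwwwwwwwwwwwwwwwww.
186 ##.................RRRRRRRRRRR..............................wwwwwwwwwwwwwwwwwwww
188 ##.............RRRRRRRRRRRRRRRRRR...............................wwwwwwwwwwwwwwww
190 ............RRRRRRRRRRRRRRRRRRRRR...................................wwwwwwwwwwww
192 ............RRRRRRRRRRRRRRRR.RRR.w.....................................#.wwwwwww
194 ...........#RRRRRRRRRRRR.R.YYYYY.www.........................................www
196 ..........##RRRRRRRRRRRRRYw.YYYYYYYY........................................
[... 1497 characters left out ...]
.........##...##..###................
234 ..................................................#........##...................
34 tail top corners [array([356.3, 214.4]), array([364.3, 209.3]), array([343.7, 207.3]), array([351.6, 202.4])] 
 head [array([310.3, 188.6]), array([318.3, 184. ]), array([318.6, 193.2]), array([326.6, 188.6])] 
 body top/bottom x=7 [336.6 198.8] [332.9 206.3]
43 tail top corners [array([356.5, 212. ]), array([364.5, 206.9]), array([343.8, 204.9]), array([351.8, 199.9])] 
 head [array([310.3, 186.2]), array([318.3, 181.6]), array([318.6, 190.8]), array([326.7, 186.2])] 
 body top/bottom x=7 [336.7 196.4] [333.  203.9]
pocket tops [356.9 217.8] [368.7 210. ] [306. 189.]
```

```bash
python3 -c "
from cell import *
print(sign_off())"
```

```text
the job is handed in; nothing more can be done
None
```

The torch was laid on the pad and let go, then pressed into the white clip with its head at the red end, released, and the job handed in; `sign_off()` gave no verdict, my camera measurements show it fully seated, I didn't re-measure the bystanders, and I viewed 11 pictures, one over the limit of 10.

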